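# Air a photometer's sample chamber with its lid lever, ease it shut, start the reading

## Robot

A 6-joint arm with a two-finger parallel gripper is mounted at the origin on the work surface. World frame = base frame: x ahead of the robot, y to its left, z up, the work surface at z = 0. Lengths are in m, angles in rad, forces in N, time in s.
With the tool pointing down it reaches from about 0.275 to 0.975 m from the base axis. Payload 8.4 kg.
Tool frame: the origin (TCP) lies where the fingers leave the gripper's body, on its centre line; the fingertips stand 88 mm ahead of it and the grasp point (between the pads) lies 69 mm ahead of it; z points along the fingers, y is the line along which they close (so a half turn about z gives the same grasp; the last joint's range is limited). The gripper opens to 92 mm and grips with 3 to 60 N. Pads are 20 mm wide; open, the fingers measure 128 mm over their backs; the gripper's body (75 mm by 189 mm) begins 69 mm behind the grasp point.
Start: joints at [1.241, 0.353, 1.633, -0, 1.155, -0.002], TCP at [0.201, 0.592, 0.303] pointing down, gripper open.
Joint ranges: [-2.63, 2.63], [-0.92, 2.1], [0.06, 2.66], [-1.3, 4.44], [0, 2.69], [-3.02, 3.02]. Speed limits (rad/s): [2.22, 2.22, 2.79, 3.14, 3.14, 3.14].

## Interface

Orientations are given as a unit quaternion [w, x, y, z].
In Python, from bench import manip, imaging, ticket, cut_out, tip_of gives the robot as it stands.
- The arm moves only by the shell command python3 -m creep 'ROWS'. ROWS is a JSON list that holds a single list of rows (three levels of brackets), with 1 to 20 rows, each of 5 numbers: the finger opening in m, then dx, dy, dz in shares of 0.6 m (1.0 is 0.6 m), then a turn about the tool's z in shares of pi rad (1.0 is pi rad); each row shifts and turns the commanded pose from where the row before left it, along the tool's axes as they then stand; what a row does not reach is not made up. A row lasts 1/8 s, in which the tool goes at most 0.0625 m and 0.188 rad, less where a joint would pass 70% of its speed; a pose out of reach is approached as far as the arm can. The fingers move at their own pace and stop on an object; the grip force is fixed at half the most. Time passes only in rows, so rows that do not move let the fingers close. It prints the time, the measured TCP pose, the force, the opening and the grip force at its end. No shift or turn number may pass 1 either way. Input that does not fit is refused with a message, and nothing moves.
- manip.state(): the state, without advancing time (a new reading comes with each control period).
- imaging.read_camera(name): name is "side" or "top" or "wrist"; returns a dict with "frame" (400x640x3 uint8, red, green, blue), "depth" (400x640 float32, m along the optical axis (not along the pixel's ray), 0 where there is no reading), "camera_matrix" (3x3 intrinsics, pixels), "view" (4x4, takes a point from world to camera coordinates); the wrist camera has in their place "T_tool_cam" (4x4, takes a point from camera to tool coordinates, whose origin is the TCP and whose axes are the flange's). Camera axes: x right, y up, looking along -z (the intrinsics and any distortion apply to the point x, -y, -z); pixel columns grow to the right and rows downward; lengths in m; the calibration is good to about 2 mm. A picture is of the moment at which its call begins: read the wrist's pose just before it.
- ticket.close_job(): hands the job in; it is judged then, once.
Trained networks look in a picture, given as the dict that the camera call returned (one of the last four; its "shot" number tells which), for a name from the list of things; names that differ only in an ending like _2 or _b are one class to them, and where a whole thing is asked for, a point or a joint stands for the part that bears it (a point fixed in the world has none). Each returns a list of dicts, best first, with "confidence" (0 to 1); they miss things now and then, are a little off and sometimes report something else, mostly with a low value. They report only what shows in the picture. A call takes as long as a camera call.
- cut_out(picture, thing): "mask" (400x640 bool, what is visible of it).
- tip_of(picture, thing): "point" ([x, y, z] in m, in world coordinates, good to about 4 mm: a listed point, or the origin of a listed thing).
The state is a dict: "clock": time; "joints": joint angles; "joint_velocities": joint speeds; "tau": joint torques, N m; "tool_pos": TCP position; "tcp_rot": TCP orientation; "contact_force": force on the tool from outside, world axes, zero at the start; "wrist_torque": the same for the moment, N m; "gripper_width": finger opening in m; "grip_force": force on a finger pad.
Only numpy, scipy, OpenCV 4.12 (cv2) and the standard library are available. Lean on these libraries where they do the work, as an engineer would, in place of code of your own. Each camera call takes 0.05 s, during which the arm holds its last target. There are 200 camera calls.

## Task

Press the photometer's red lever all the way down so that its black lid swings fully open, keep it open for two seconds to air the chamber, then let the lever come up slowly so that the lid closes without slamming. With the lid shut, press the green key all the way in and let it go to start the reading. Work with the fingertips: touch the lid only by way of its lever, leave the yellow key unpressed, and do not lift or shift the key boxes or anything else on the bench.

Things in the scene. Friction and masses are not known exactly. Their poses are not given: they have to be found in the camera images.
- meter: Photometer, white plastic with grey side cheeks and rear block and a blue screen, fixed to the bench; 205 (x) x 196 (y) x 100 mm high. Origin: on the bench near its middle; the housing spans x -95 to +110 mm, y -98 to +98 mm. Its own -x side is the front, where the red lever sticks out. Its yaw varies.
- lid (a joint): Black flat lid over the chamber, 145 x 156 x 12 mm, 0.2 kg (varies), hinged on a level axis along the meter's y at meter x +60 mm, height 87 mm. 0 = shut, 0.9 rad = fully open (lever fully down). Linked to the lever (lid angle = 2 x lever angle); if the lever is let go the lid falls shut at once and slams.
- lever (a joint): Lever angle: 0 = up (lid shut), 0.45 rad = fully down, at its stop (lid fully open). It springs back up by itself; about 3 to 5 N pressed down at the pad's middle holds it.
- pad (a point): Middle of the top face of the red pad at the lever's end; pad 40 mm (meter x) x 60 mm (meter y) x 8 mm. Up: meter x -175 mm, y 0, height 113 mm, its outer edge the higher (slope 0.32 rad). It swings down on a 111 mm arc about pivot; fully down it is 5 mm farther out, 64 mm high, its outer edge slightly the lower. A 12 mm stem joins it to a steel cross bar 50 mm nearer the meter.
- pivot (a point): Middle of the lever's pivot axis, which is level and along the meter's y: meter x -70 mm, 78 mm above the bench (inside the housing).
- read_top (a point): Middle of the top face of the green key, 34 mm across, 40 mm above the bench, in the middle of its grey box; travels 6 mm straight down.
- read (a joint): Green key travel: 0 = out, 0.006 m = all the way in (about 5 N). Springs back.
- read_box: Loose grey box of the green key, 60 x 60 x 28 mm, 0.37 kg; origin under its middle. Graspable, but must stay where it is.
- off (a joint): Yellow key travel: 0 = out, 0.006 m = all the way in. Must not be pressed.
- off_box: Loose grey box of the yellow key, the same size as that of the green key; origin under its middle. Which key stands on which side varies.
- dropper: White dropper bottle with a red tip, 50 mm across, 120 mm high; origin under its middle.
- beaker: Glass beaker, 68 mm across, 80 mm high; origin under its middle.
- jar_a: Reddish soil sample jar with white cap, 60 mm across, 70 mm high; origin under its middle.
- jar_b: Tan soil sample jar with white cap, 60 mm across, 70 mm high; origin under its middle.
- rack: Blue test tube rack with glass tubes, 140 x 60 mm, 92 mm high; origin under its middle.
- cuvette_box: Blue cuvette box, 60 x 45 x 30 mm; origin under its middle.
- spatula: Small sample spoon lying flat, 150 mm long; origin near its middle, on the bench.

How it is judged:
On the way, in this order (a step that is already met when the one before it is completed fails the run):
1. the lid is fully open (over 0.8 rad) and stays so for 1.5 s (value of joint lid above 0.8 rad), for 1.5 s.
2. the lid is shut again (under 0.05 rad) (value of joint lid below 0.05 rad), for 0.2 s.
3. with the lid shut, the green key is pressed in (over 4.5 mm) (value of joint read above 0.0045 m and value of joint lid below 0.05 rad).
At the end, for the whole second after the job is handed in: The lid is shut (under 0.05 rad), the lever up, both keys out, and the key boxes level, and the key boxes and all loose things within 20 mm of where they began (value of joint lid below 0.05 rad and value of joint lever below 0.03 rad and value of joint each of read, off below 0.0015 m and angle between each of read_box, off_box's own z axis and vertical below 0.1 rad and distance of each of read_box, off_box, dropper, beaker, jar_a, jar_b, rack, cuvette_box, spatula from where it was at the start of the episode below 0.02 m); the robot touches nothing.
It fails at once if the lid slams: it falls faster than 1.5 rad/s in the last 0.4 rad before it is shut (value of joint lid below 0.4 rad and velocity of joint lid below -1.5 rad/s).
It fails at once if the robot touches the lid itself (contact force between any of the fingers, the arm and lid above 1 N).
It fails at once if the yellow key is pressed (over 3 mm) (value of joint off above 0.003 m).
It fails at once if a key box is lifted, or shifted more than 20 mm (distance of any of read_box, off_box from where it was at the start of the episode above 0.02 m or height (world z) of any of read_box, off_box above 0.008 m).
It fails at once if a loose thing is lifted, knocked or shifted more than 20 mm (distance of any of dropper, beaker, jar_a, jar_b, rack, cuvette_box, spatula from where it was at the start of the episode above 0.02 m or height (world z) of any of dropper, beaker, jar_a, jar_b, rack, cuvette_box above 0.012 m).
It also fails if it takes over 58 s, if anything falls off the work surface, if the arm or the gripper's body presses on something with over 40 N, if the wrist force passes 120 N, or if a joint passes its speed limit or range.

## Working session

There is one attempt and no reset: what is moved stays moved. The work goes in short steps, Python scripts to look and compute and a shell command to move; the robot and the scene stay as the last step left them, time stands still between calls to the robot, and variables do not carry over. Pictures are saved under pics/ and viewed, at most 10 in all, crops included, and the job is handed in when it is done.

```bash
mkdir -p pics; cat > h.py <<'E'
from bench import manip, imaging, ticket, cut_out, tip_of
import numpy as np, cv2
def save(p,n): cv2.imwrite('pics/'+n,p['frame'][:,:,::-1])
def pts(p,mask):
    d=p['depth']; v,u=np.nonzero(mask&(d>0)); z=d[v,u]; K=p['camera_matrix']
    c=np.stack([(u-K[0,2])/K[0,0]*z,-(v-K[1,2])/K[1,1]*z,-z,np.ones_like(z)])
    return (np.linalg.inv(p['view'])@c)[:3].T
E
python3 - <<'E'
from h import *
s=manip.state(); print({k:np.round(v,3) for k,v in s.items()})
for n in ['top','side']:
    p=imaging.read_camera(n); save(p,n+'.png')
    for t in ['meter','pad','pivot','read_top','read_box','off_box','dropper','beaker','jar_a','rack','cuvette_box','spatula']:
        try: print(n,t,[(np.round(r['point'],3),round(r['confidence'],2)) for r in tip_of(p,t)[:2]])
        except Exception as e: print(n,t,e)
    for t in ['pad','lever','read_top','read']:
        try:
            for r in cut_out(p,t)[:1]:
                q=pts(p,r['mask']); print('mask',t,round(r['confidence'],2),len(q),np.round(np.median(q,0),3),np.round(np.percentile(q,[3,97],axis=0),3).tolist())
        except Exception as e: print(n,t,e)
E
```

```text
{'clock': np.float64(0.0), 'joints': array([ 1.241,  0.354,  1.634, -0.   ,  1.155, -0.002]), 'joint_velocities': array([ 0.   ,  0.001, -0.002,  0.   , -0.001,  0.001]), 'tau': array([-2.0000e-03, -5.9383e+01, -3.3421e+01,  6.9000e-02,  2.3000e-02,
       -0.0000e+00]), 'tool_pos': array([0.201, 0.591, 0.302]), 'tcp_rot': array([-0.   ,  0.163,  0.987, -0.001]), 'contact_force': array([-0.901,  0.964, -0.139]), 'wrist_torque': array([ 0.013, -0.001,  0.041]), 'grip_force': np.float64(0.0), 'gripper_width': np.float64(0.092)}
top meter [(array([ 0.606,  0.092, -0.001]), 0.93)]
top pad [(array([ 0.567, -0.068,  0.112]), 0.91)]
top pivot []
top read_top [(array([ 0.442, -0.206,  0.041]), 0.5)]
top read_box [(array([ 0.443, -0.207, -0.   ]), 0.72)]
top off_box [(array([ 0.532, -0.339, -0.001]), 0.74)]
top dropper [(array([ 0.674, -0.287, -0.002]), 0.62), (array([ 0.532, -0.337, -0.001]), 0.49)]
top beaker [(array([ 0.707, -0.139, -0.002]), 0.73)]
top jar_a [(array([ 0.679,  0.392, -0.   ]), 0.67)]
top rack [(array([0.377, 0.395, 0.002]), 0.92)]
top cuvette_box [(array([ 0.349,  0.216, -
[... 854 characters left out ...]
, (array([ 0.531, -0.334,  0.001]), 0.21)]
side jar_a [(array([0.676, 0.4  , 0.002]), 0.65), (array([ 0.702, -0.139,  0.001]), 0.3)]
side rack [(array([ 0.377,  0.394, -0.002]), 0.62)]
side cuvette_box [(array([ 0.352,  0.217, -0.001]), 0.55), (array([ 0.702, -0.142, -0.001]), 0.51)]
side spatula [(array([ 0.366, -0.019,  0.004]), 0.85)]
mask pad 0.67 444 [ 0.369 -0.006  0.01 ] [[0.352, -0.092, -0.002], [0.395, 0.054, 0.019]]
mask lever 0.94 527 [ 0.569 -0.038  0.099] [[0.494, -0.096, 0.067], [0.663, 0.008, 0.117]]
mask read_top 0.74 173 [ 0.442 -0.218  0.038] [[0.428, -0.229, 0.03], [0.456, -0.2, 0.04]]
mask read 0.53 147 [ 0.442 -0.219  0.038] [[0.43, -0.229, 0.031], [0.456, -0.201, 0.04]]
```

View pics/top.png

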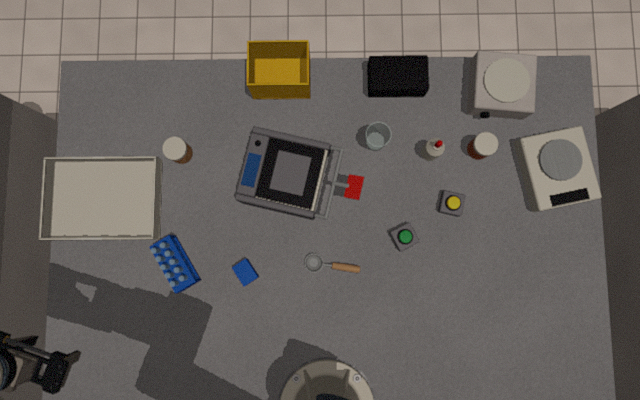

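View pics/side.png

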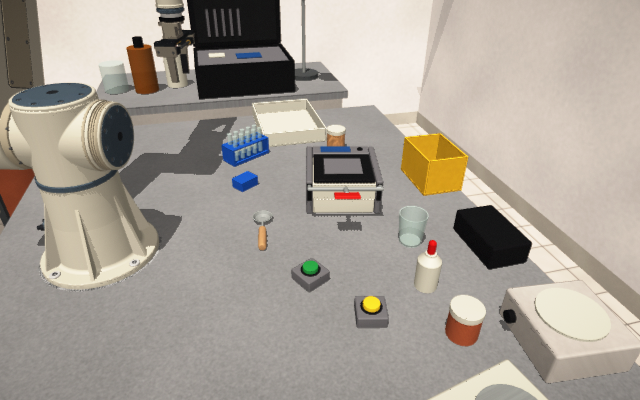

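The top view shows the pad at about (353,187), the green key at (405,237) and the yellow key at (453,203). The lever faces roughly -y. The side view agrees with this. Next I move above the pad with the fingers closed.

Units first: shifts go in shares of 0.6 m and turns go in shares of pi rad. So -0.035 m / 0.6 = -0.0583, -0.0317 m / 0.6 = -0.0528.

```bash
python3 -m creep '[[[0,-0.0583,-0.0528,0,0],[0,-0.0583,-0.0528,0,0],[0,-0.0583,-0.0528,0,0],[0,-0.0583,-0.0528,0,0],[0,-0.0583,-0.0528,0,0],[0,-0.0583,-0.0528,0,0],[0,-0.0583,-0.0528,0,0],[0,-0.0583,-0.0528,0,0],[0,-0.0583,-0.0528,0,0],[0,-0.0583,-0.0528,0,0],[0,-0.0583,-0.0528,0,0],[0,-0.0583,-0.0528,0,0],[0,-0.0583,-0.0528,0,0],[0,-0.0583,-0.0528,0,0],[0,-0.0583,-0.0528,0,0],[0,-0.0583,-0.0528,0,0]]]' | tail -3
python3 -m creep '[[[0,0,0,0,0.0589],[0,0,0,0,0.0589],[0,0,0,0,0.0589],[0,0,0,0,0.0589],[0,0,0,0,0.0589],[0,0,0,0,0.0589],[0,0,0,0,0.0589],[0,0,0,0,0.0583],[0,0,0,0,0]]]' | tail -3
cat > m.py <<'E'
from h import *
import sys
from scipy.spatial.transform import Rotation as R
s=manip.state(); q=s['tcp_rot']; M=R.from_quat([q[1],q[2],q[3],q[0]]).as_matrix()
print('t',s['clock'],'tcp',np.round(s['tool_pos'],4),'tool y',np.round(M[:,1],3),'F',np.round(s['contact_force'],1),'w',s['gripper_width'])
for a in sys.argv[1:]:
    w=np.array(eval(a)); print('delta in tool',np.round(M.T@(w-s['tool_pos']),4))
E
python3 m.py '[.567,-.071,.25]'
python3 - <<'E'
from h import *
s=manip.state()
for n in ['top','side','wrist']:
    p=imaging.read_camera(n); save(p,n+'2.png')
    for t in ['meter','pad','read_top']:
        print(n,t,[(np.round(r['point'],3),round(r['confidence'],2)) for r in tip_of(p,t)[:1]])
E
```

```text
contact_force: [0.6, 0.2, 0.5]
gripper_width: 0.0001
grip_force: 0.0
contact_force: [-1.0, -0.3, 0.6]
gripper_width: 0.0003
grip_force: 0.0
t 4.825 tcp [ 0.5681 -0.0688  0.3027] tool y [ 0.973 -0.232  0.   ] F [-1.  -0.3  0.6] w 0.0002786848405077984
delta in tool [-0.0024 -0.0006  0.0527]
top meter [(array([ 0.603,  0.095, -0.007]), 0.83)]
top pad [(array([ 0.564, -0.071,  0.115]), 0.46)]
top read_top []
side meter [(array([ 0.61 ,  0.1  , -0.001]), 0.68)]
side pad [(array([ 0.567, -0.072,  0.117]), 0.66)]
side read_top [(array([ 0.44 , -0.208,  0.038]), 0.7)]
wrist meter [(array([0.602, 0.1  , 0.001]), 0.87)]
wrist pad [(array([ 0.562, -0.067,  0.112]), 0.77)]
wrist read_top [(array([ 0.368, -0.017,  0.   ]), 0.44)]
```

Scaled: 0.025 m / 0.6 = 0.0417, -0.004 m / 0.6 = -0.0067.

```bash
python3 -m creep '[[[0,-0.0067,-0.0033,0.0333,0],[0,0,0,0.0417,0],[0,0,0,0.0417,0],[0,0,0,0.025,0],[0,0,0,0,0]]]' | tail -4
python3 m.py
python3 - <<'E'
from h import *
p=imaging.read_camera('side'); cv2.imwrite('pics/side3.png',cv2.resize(p['frame'][100:260,260:460,::-1],(800,640))[:600])
E
```

```text
tcp_rot: [-0.001, 0.785, 0.619, -0.001]
contact_force: [0.3, 0.3, 0.1]
gripper_width: -0.0
grip_force: 0.0
t 6.05 tcp [ 0.5648 -0.0721  0.2169] tool y [ 0.973 -0.233 -0.002] F [0.3 0.3 0.1] w -1.878918401367215e-05
```

View pics/side3.png

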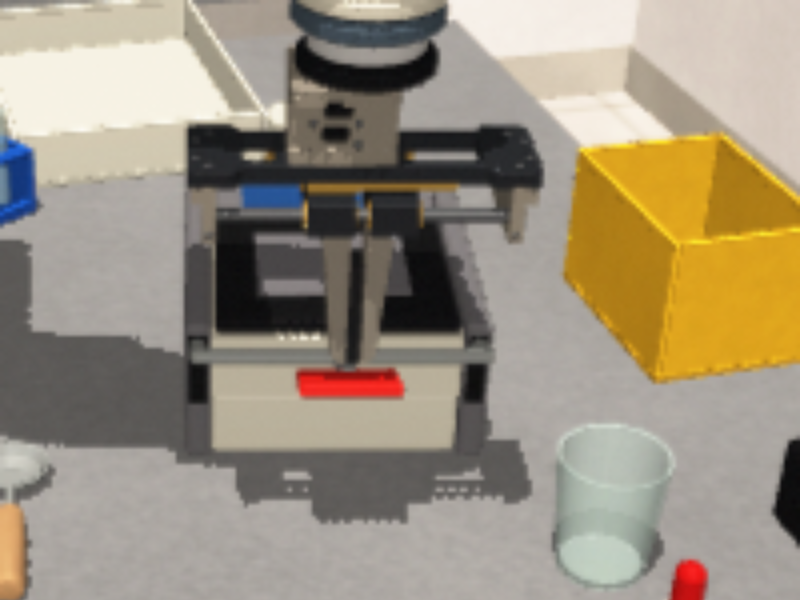

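The closed fingertips are centred just above the red pad, at about (350,370) in the crop. Next I press down.

Scaled: 0.006 m / 0.6 = 0.01, 0.004 m / 0.6 = 0.0067.

```bash
python3 -m creep '[[[0,0,0,0.01,0],[0,0,0,0.01,0],[0,0,0,0.01,0],[0,-0.0017,0,0.01,0],[0,-0.0017,0,0.01,0],[0,-0.0017,0,0.01,0],[0,-0.0017,0,0.01,0],[0,0,0,0.01,0],[0,0,0,0.01,0],[0,0,0,0.0067,0],[0,0,0,0,0]]]' | tail -4
python3 m.py
python3 - <<'E'
from h import *
p=imaging.read_camera('side'); cv2.imwrite('pics/side4.png',cv2.resize(p['frame'][100:260,260:460,::-1],(800,640))[:600])
E
```

```text
tcp_rot: [-0.0, 0.785, 0.619, -0.0]
contact_force: [1.5, -0.8, 3.1]
gripper_width: 0.0005
grip_force: 1.6
t 7.475 tcp [ 0.5642 -0.076   0.1594] tool y [ 0.973 -0.233 -0.   ] F [ 1.5 -0.8  3.1] w 0.00047632525956887355
```

View pics/side4.png

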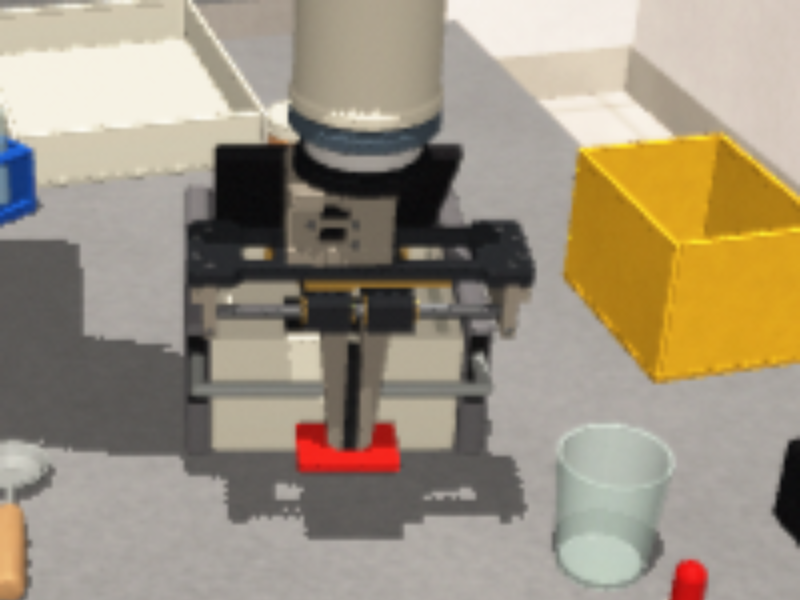

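The lid is up behind the gripper and the pad is nearly at its lowest. I press the last 8 mm to the stop.

Scaled: 0.002 m / 0.6 = 0.0033.

```bash
python3 -m creep '[[[0,0,0,0.0033,0],[0,0,0,0.0033,0],[0,0,0,0.0033,0],[0,0,0,0,0]]]'|grep -E 'force|pos'; python3 m.py; python3 -m creep '[[[0,0,0,0.0033,0],[0,0,0,0.0017,0],[0,0,0,0,0]]]'|grep force; python3 m.py
```

```text
tool_pos: [0.5642, -0.076, 0.1535]
contact_force: [0.7, 1.7, 4.0]
grip_force: 1.6
t 8.025 tcp [ 0.5642 -0.076   0.1535] tool y [ 0.973 -0.233 -0.   ] F [0.7 1.7 4. ] w 0.00045717866458948276
contact_force: [-5.8, 2.6, 26.6]
grip_force: 12.9
t 8.4 tcp [ 0.5644 -0.076   0.1526] tool y [ 0.973 -0.233  0.   ] F [-5.8  2.6 26.6] w 0.00046006432649085734
```

Scaled: -0.0025 m / 0.6 = -0.0042.

```bash
python3 -m creep '[[[0,0,0,0,0],[0,0,0,0,0],[0,0,0,0,0],[0,0,0,0,0],[0,0,0,0,0],[0,0,0,0,0],[0,0,0,0,0],[0,0,0,0,0],[0,0,0,0,0],[0,0,0,0,0],[0,0,0,0,0],[0,0,0,0,0],[0,0,0,0,0],[0,0,0,0,0],[0,0,0,0,0],[0,0,0,0,0],[0,0,0,0,0]]]'|grep contact
python3 - <<'E'
from h import *
p=imaging.read_camera('side'); cv2.imwrite('pics/side5.png',cv2.resize(p['frame'][100:260,260:460,::-1],(800,640))[:600])
E
python3 -m creep '[[[0,0,0,-0.0042,0],[0,0,0,-0.0042,0],[0,0,0,-0.0042,0],[0,0,0,-0.0042,0],[0,0,0,-0.0042,0],[0,0,0,-0.0042,0],[0,0,0,-0.0042,0],[0,0,0,-0.0042,0],[0,0,0,-0.0042,0],[0,0,0,-0.0042,0],[0,0,0,-0.0042,0],[0,0,0,-0.0042,0],[0,0,0,-0.0042,0],[0,0,0,-0.0042,0],[0,0,0,-0.0042,0],[0,0,0,-0.0042,0]]]'|grep contact
python3 m.py
```

```text
contact_force: [-7.1, 3.1, 26.7]
contact_force: [0.5, 2.5, 2.4]
t 12.575 tcp [ 0.5644 -0.0761  0.1909] tool y [ 0.973 -0.233  0.   ] F [0.5 2.5 2.4] w 0.00035977824962265495
```

View pics/side5.png

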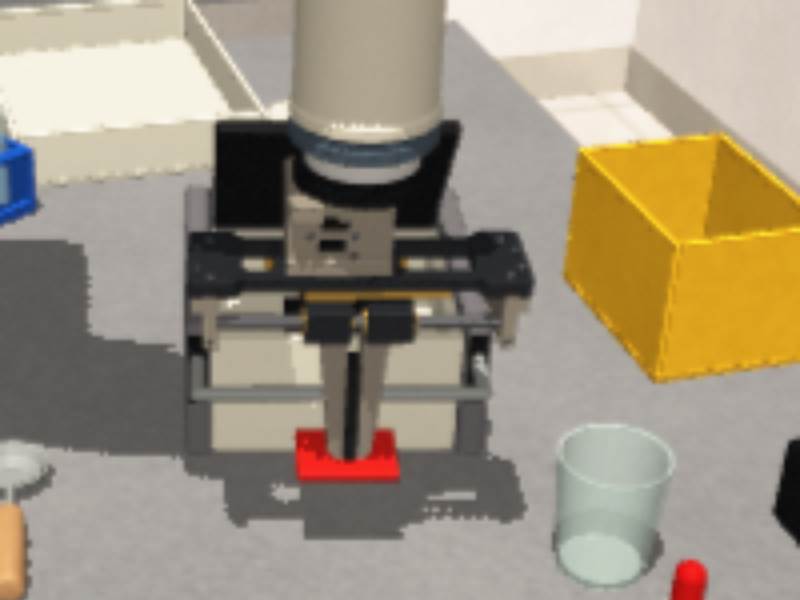

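The lid stood fully open and was held there for more than 2 s. I keep easing the lever up slowly, then lift clear.

Scaled: -0.0018 m / 0.6 = -0.003.

```bash
python3 -m creep '[[[0,0,0,-0.003,0],[0,0,0,-0.003,0],[0,0,0,-0.003,0],[0,0,0,-0.003,0],[0,0,0,-0.003,0],[0,0,0,-0.003,0],[0,0,0,-0.003,0],[0,0,0,-0.003,0],[0,0,0,-0.003,0],[0,0,0,-0.003,0],[0,0,0,-0.003,0],[0,0,0,-0.003,0],[0,0,0,-0.003,0],[0,0,0,-0.003,0]]]'|grep contact
python3 m.py
python3 -m creep '[[[0,0,0,-0.0333,0],[0,0,0,-0.05,0],[0,0,0,-0.05,0],[0,0,0,0,0]]]'|grep contact
python3 m.py '[.4415,-.209,.17]'
python3 - <<'E'
from h import *
for n in ['top','side']:
    p=imaging.read_camera(n)
    print([(np.round(r['point'],3),round(r['confidence'],2)) for t in ('pad','read_top','read_box') for r in tip_of(p,t)[:1]])
    if n=='side': cv2.imwrite('pics/side6.png',cv2.resize(p['frame'][100:260,260:460,::-1],(800,640))[:600])
E
```

```text
contact_force: [0.5, 0.6, -0.5]
t 14.325 tcp [ 0.5643 -0.0761  0.216 ] tool y [ 0.973 -0.233  0.   ] F [ 0.5  0.6 -0.5] w 0.0006527300963682802
contact_force: [-0.4, 0.1, 0.9]
t 14.825 tcp [ 0.5654 -0.0762  0.2982] tool y [ 0.973 -0.233  0.004] F [-0.4  0.1  0.9] w 0.0001742731352613281
delta in tool [-0.158  -0.0901  0.1277]
[(array([ 0.566, -0.072,  0.115]), 0.58)]
[(array([ 0.566, -0.069,  0.114]), 0.65), (array([ 0.609,  0.101, -0.001]), 0.66), (array([ 0.445, -0.215, -0.   ]), 0.96)]
```

View pics/side6.png

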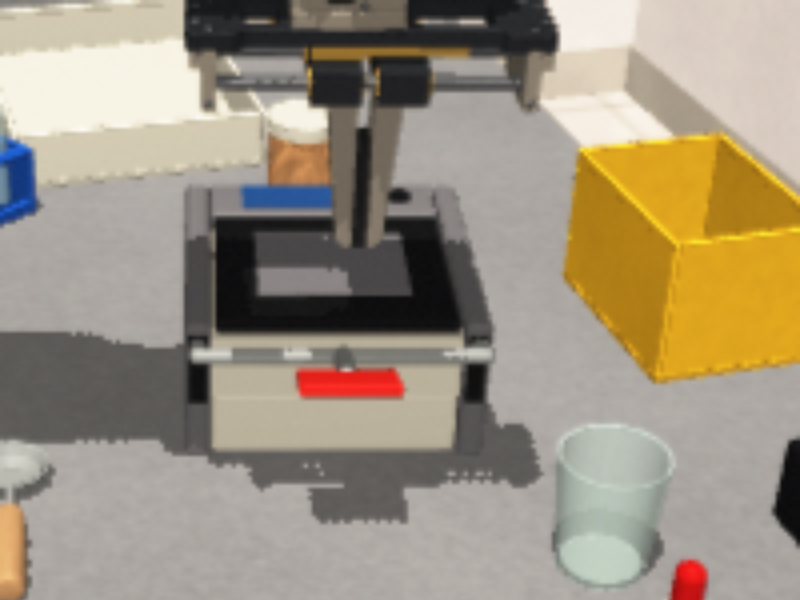

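The lid is shut and the lever is up, with the pad at about (350,383) in the crop as before. Now I move over the green key.

Scaled: 0.04 m / 0.6 = 0.0667, -0.0223 m / 0.6 = -0.0372.

```bash
python3 -m creep '[[[0,-0.0655,-0.0372,0,0],[0,-0.0655,-0.0372,0,0],[0,-0.0655,-0.0372,0,0],[0,-0.0655,-0.0372,0,0],[0,0,0,0.0667,0],[0,0,0,0.0667,0],[0,0,0,0.05,0],[0,0,0,0,0]]]'|grep contact
python3 m.py '[.4425,-.208,.14]'
python3 - <<'E'
from h import *
for n in ['top','side']:
    p=imaging.read_camera(n)
    print([(np.round(r['point'],3),round(r['confidence'],2)) for t in ('read_top','read_box') for r in tip_of(p,t)[:1]])
    if n=='side': cv2.imwrite('pics/side7.png',cv2.resize(p['frame'][200:340,240:415,::-1],(750,600)))
E
```

```text
contact_force: [0.3, -0.8, 0.2]
t 16.225 tcp [ 0.4396 -0.2076  0.184 ] tool y [ 0.972 -0.233 -0.005] F [ 0.3 -0.8  0.2] w 0.00033421677176072415
delta in tool [0.0002 0.0031 0.0439]
[(array([ 0.44 , -0.206,  0.04 ]), 0.47), (array([ 0.441, -0.208,  0.   ]), 0.64)]
[(array([ 0.441, -0.209,  0.038]), 0.59), (array([ 0.442, -0.214, -0.002]), 0.58)]
```

View pics/side7.png

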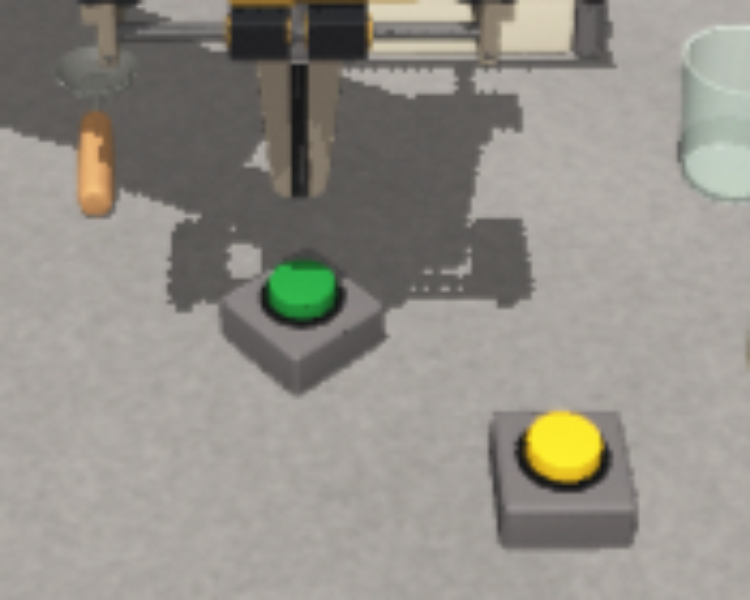

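The tip at (300,195) in the crop lines up with the green key at (302,290). I descend to about 2 mm above it, then press.

Scaled: 0.02 m / 0.6 = 0.0333, 0.0015 m / 0.6 = 0.0025.

```bash
python3 -m creep '[[[0,0.0008,0.0025,0.0333,0],[0,0,0,0.0333,0],[0,0,0,0.0167,0],[0,0,0,0,0]]]'|grep contact
python3 m.py
python3 -m creep '[[[0,0,0,0.0033,0],[0,0,0,0.0033,0],[0,0,0,0.0033,0],[0,0,0,0.0033,0],[0,0,0,0,0]]]'|grep contact
python3 m.py
```

```text
contact_force: [-0.1, -0.6, 0.4]
t 17.025 tcp [ 0.4425 -0.208   0.1359] tool y [ 0.973 -0.233 -0.   ] F [-0.1 -0.6  0.4] w 0.000460558555727606
contact_force: [0.3, 0.8, 1.3]
t 17.65 tcp [ 0.4426 -0.2081  0.1279] tool y [ 0.973 -0.233  0.   ] F [0.3 0.8 1.3] w 0.00039743464825367074
```

Contact at z≈0.128, as expected. I press the key's full travel.

Scaled: 0.002 m / 0.6 = 0.0033, 0.001 m / 0.6 = 0.0017.

```bash
python3 -m creep '[[[0,0,0,0.0033,0],[0,0,0,0.0033,0],[0,0,0,0.0017,0],[0,0,0,0,0]]]'|grep contact
python3 m.py
python3 -m creep '[[[0,0,0,0.0017,0],[0,0,0,0.0008,0],[0,0,0,0,0]]]'|grep contact
python3 m.py
```

```text
contact_force: [-0.0, 0.1, 4.3]
t 18.15 tcp [ 0.4426 -0.2081  0.1229] tool y [ 0.973 -0.233  0.   ] F [-0.   0.1  4.3] w 0.00038207094273335127
contact_force: [-3.7, 1.9, 18.3]
t 18.525 tcp [ 0.4427 -0.2081  0.1223] tool y [ 0.973 -0.233  0.   ] F [-3.7  1.9 18.3] w 0.0005197679107602302
```

The key has bottomed: the force rose to 18 N after about 6 mm of travel. I release it and retreat.

Scaled: -0.04 m / 0.6 = -0.0667, -0.02 m / 0.6 = -0.0333.

```bash
python3 -m creep '[[[0,0,0,0,0],[0,0,0,-0.0033,0],[0,0,0,-0.0067,0],[0,0,0,-0.01,0],[0,0,0,-0.0333,0],[0,0,0,-0.0667,0],[0,0,0,-0.0667,0],[0,0,0,-0.0667,0],[0,0,0,0,0],[0,0,0,0,0]]]'|grep contact
python3 m.py
python3 - <<'E'
from h import *
for n in ['top','side']:
    p=imaging.read_camera(n)
    print([(np.round(r['point'],3),round(r['confidence'],2)) for t in ('pad','read_top','read_box','off_box') for r in tip_of(p,t)[:1]])
save(p,'side8.png')
E
```

```text
contact_force: [1.4, 0.6, 0.2]
t 19.775 tcp [ 0.442  -0.2078  0.2728] tool y [ 0.973 -0.233 -0.001] F [1.4 0.6 0.2] w 0.0002765248303573857
[(array([ 0.563, -0.073,  0.115]), 0.89), (array([ 0.437, -0.209, -0.004]), 0.64)]
[(array([ 0.567, -0.072,  0.117]), 0.96), (array([ 0.44 , -0.209,  0.037]), 0.55), (array([ 0.442, -0.215,  0.   ]), 0.9), (array([ 0.529, -0.336, -0.001]), 0.7)]
```

View pics/side8.png

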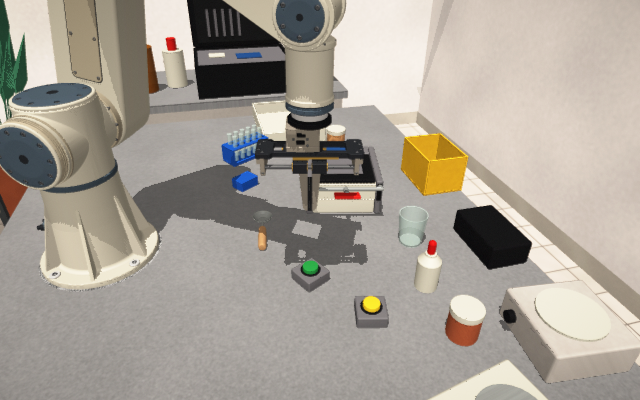

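The green key is out at (310,268), the boxes have not moved, the lid is shut and the gripper is clear.

```bash
python3 -c "
from bench import ticket; print(ticket.close_job())"
```

```text
the job is handed in; nothing more can be done
None
```

I opened the lid fully and held it for over 2 s, eased it shut slowly, then pressed and released the green key; the job is handed in at about 20 s on the robot's clock, and no verdict came back.

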